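# Put the stitching tools back in their own holders

## Task

Each of the three tools on the cutting mat stands in another one's holder. Put each in the middle of its own: the thread reel upright in the round dish, the block of punches upright in the square tray, and the edge slicker lying lengthwise along the long tray. Set one of the tools down on the empty cork mat and let go of it there to make room, and leave the mug, the tub and the bottle standing where they are.

Things in the scene. Friction and masses are not known exactly. Their poses are not given: they have to be found in the camera images.
- reel: Upright reel of black thread with white end discs, 42 mm diameter, 70 mm tall, about 90 g. Origin: centre of its underside; z up. At the start it stands in the square tray.
- punch_block: Pale wooden cube-like block, 46 x 46 mm and 46 mm tall, with four short steel punches (7 mm thick, 24 mm apart) standing 18 mm out of its top: 64 mm tall in all, about 120 g. Origin: centre of its underside; x and y square to its sides, z up. At the start it stands in the long tray.
- slicker: Edge slicker: dark wooden bar with four narrow cross grooves on top, 90 mm long (its x axis), 30 mm wide (its y axis), 34 mm tall (z up), about 90 g. Origin: centre of its underside. At the start it lies in the round dish.
- round_dish: Fixed round wooden dish, 120 mm outer diameter, inside 108 mm, floor 4 mm thick, rim 12 mm high above the table. Origin: centre of its underside. Place of the reel.
- square_tray: Fixed square wooden tray, 92 x 92 mm outside, 80 x 80 mm inside, floor 4 mm thick, rim 12 mm high above the table. Origin: centre of its underside; x and y along its sides. Place of the punch block.
- long_tray: Fixed oblong wooden tray, 132 mm (its x axis) by 80 mm (its y axis) outside, 120 x 68 mm inside, floor 4 mm thick, rim 12 mm high above the table. Origin: centre of its underside. Place of the slicker, lying along the tray's x.
- cork_mat: Flat square cork mat, fixed, 110 x 110 mm, 4 mm thick, without a rim: the empty spot. Origin: centre of its underside; x and y along its sides.
- mug: Loose grey-blue mug, 76 mm rim diameter, 85 mm tall, with a handle on its y side. Origin: centre of its underside. Leave it alone.
- tub: Loose white open plastic tub, 68 mm rim diameter, 45 mm tall. Origin: centre of its underside. Leave it alone.
- bottle: Loose amber glass bottle with a black cap, 48 mm diameter, 110 mm tall. Origin: centre of its underside. Leave it alone.

How it is judged:
On the way:
1. one of the three tools is set down on the cork mat (its centre within 45 mm of the mat's centre) and let go (((horizontal distance between reel and cork_mat below 0.045 m and height (world z) of reel below 0.012 m and linear speed of reel below 0.03 m/s and contact force between the fingers and reel below 0.1 N) or (horizontal distance between punch_block and cork_mat below 0.045 m and height (world z) of punch_block below 0.012 m and linear speed of punch_block below 0.03 m/s and contact force between the fingers and punch_block below 0.1 N) or (horizontal distance between slicker and cork_mat below 0.045 m and height (world z) of slicker below 0.012 m and linear speed of slicker below 0.03 m/s and contact force between the fingers and slicker below 0.1 N))), for 0.2 s.
At the end, for the whole second after the job is handed in: The reel stands in the round dish, the punch block in the square tray and the slicker lies in the long tray, each resting on its holder's floor, upright (within 0.15 rad), its centre within 15 mm of the holder's centre, the slicker within 0.3 rad of the tray's length, all released and at rest (horizontal distance between reel and round_dish below 0.015 m and height (world z) of each of reel, punch_block, slicker below 0.012 m and angle between each of reel, punch_block, slicker's own z axis and vertical below 0.15 rad and linear speed of each of reel, punch_block, slicker below 0.02 m/s and angular speed of each of reel, punch_block, slicker below 0.2 rad/s and horizontal distance between punch_block and square_tray below 0.015 m and horizontal distance between slicker and long_tray below 0.015 m and angle between the x axis of slicker and the x axis of long_tray, either way round below 0.3 rad); the robot touches nothing.
It fails at once if the mug is shifted by more than 30 mm or tipped (distance of mug from where it was at the start of the episode above 0.03 m or angle between mug's own z axis and vertical above 0.4 rad).
It fails at once if the tub is shifted by more than 30 mm or tipped (distance of tub from where it was at the start of the episode above 0.03 m or angle between tub's own z axis and vertical above 0.4 rad).
It fails at once if the bottle is shifted by more than 30 mm or tipped (distance of bottle from where it was at the start of the episode above 0.03 m or angle between bottle's own z axis and vertical above 0.4 rad).
It also fails if it takes over 106 s, if anything falls off the work surface, if the arm or the gripper's body presses on something with over 40 N, if the wrist force passes 120 N, or if a joint passes its speed limit or range.

## Robot

A 6-joint arm with a two-finger parallel gripper is mounted at the origin on the work surface. World frame = base frame: x ahead of the robot, y to its left, z up, the work surface at z = 0. Lengths are in m, angles in rad, forces in N, time in s.
With the tool pointing down it reaches from about 0.35 to 0.775 m from the base axis. Payload 7.3 kg.
Tool frame: the origin (TCP) lies at the centre of the arm's flange, where the gripper is bolted on; the fingertips stand 178 mm ahead of it and the grasp point (between the pads) lies 159 mm ahead of it (tip_extent is the distance from the TCP to the fingertips, in m); z points along the fingers, y is the line along which they close (so a half turn about z gives the same grasp; the last joint's range is limited). The gripper opens to 92 mm and grips with 3 to 60 N. Pads are 19 mm wide; open, the fingers measure 130 mm over their backs; the gripper's body (75 mm by 190 mm) begins 47 mm behind the grasp point.
Start: joints at [-1.265, 0.342, 1.524, -0, 1.275, -0.146], TCP at [0.229, -0.472, 0.405] pointing down, gripper open.
Joint ranges: [-2.53, 2.53], [-0.77, 2.02], [0.04, 2.7], [-1, 4.14], [0.28, 2.66], [-3.11, 3.11]. Speed limits (rad/s): [2.57, 2.57, 3.14, 3.14, 3.14, 3.14].

## Interface

Orientations are given as [roll, pitch, yaw] about the fixed x, y, z axes, in that order (R = Rz(yaw) Ry(pitch) Rx(roll)).
In Python, from cell import * gives the robot as it stands.
- The arm moves only by the tool arm_command, never from a script. Its arguments are lists of equal length, an entry for each row: "xyz": the shift along the world's x, y, z in mm, a list of three; "spin": the turn about the world's z in degrees. In form: {"xyz": [[tx, ty, tz], ...], "spin": [spin, ...]}. A call has 1 to 20 rows; each row shifts and turns the commanded pose from where the row before left it; what a row does not reach is not made up. A row lasts 1/10 s, in which the tool goes at most 50 mm and 8.59 degrees, less where a joint would pass 70% of its speed; a pose out of reach is approached as far as the arm can. A call with a gripper value outside its range is refused whole. "jaw" is the opening, from -1 (shut) to 1 (fully open), set as the call begins (left out, the last holds). The fingers move at their own pace and stop on an object; "squeeze" is the grip in N (left out, the last holds). Time passes only in rows, so rows that do not move let the fingers close. It gives the time, the measured TCP pose, the force, the opening and the grip force at its end, in the units of the state.
- observe(): the state, without advancing time (a new reading comes with each control period).
- read_camera(name): name is "side" or "top" or "wrist"; returns a dict with "img" (420x560x3 uint8, red, green, blue), "depth" (420x560 float32, m along the optical axis (not along the pixel's ray), 0 where there is no reading), "fx", "fy", "cx", "cy" (pixels), "world_from_camera" (4x4, takes a point from camera to world coordinates). Camera axes: x right, y up, looking along -z (the intrinsics and any distortion apply to the point x, -y, -z); pixel columns grow to the right and rows downward; lengths in m; the calibration is good to about 2 mm. A picture is of the moment at which its call begins.
- hand_in(): hands the job in; it is judged then, once.
The state is a dict: "time": time; "qpos": joint angles; "qvel": joint speeds; "joint_efforts": joint torques, N m; "tool_pos": TCP position; "tool_rot": TCP orientation; "contact_force": force on the tool from outside, world axes, zero at the start; "torque": the same for the moment, N m; "opening": finger opening in m; "grip_force": force on a finger pad.
Only numpy, scipy, OpenCV 4.12 (cv2) and the standard library are available. Lean on these libraries where they do the work, as an engineer would, in place of code of your own. Each camera call takes 0.05 s, during which the arm holds its last target. There are 200 camera calls.

## Working session

There is one attempt and no reset: what is moved stays moved. The work goes in short steps, Python scripts to look and compute and a tool call to move; the robot and the scene stay as the last step left them, time stands still between calls to the robot, and variables do not carry over. Pictures are saved under pics/ and viewed, at most 14 in all, crops included, and the job is handed in when it is done.

Besides the shell and the picture viewer there is one more tool, called after "Call:" in YAML: its name, and indented under it one key for each argument. arm_command: Moves the arm, as the interface text tells. Its arguments: {"type":"object","properties":{"xyz":{"type":"array","items":{"type":"array","items":{"type":"number"}}},"spin":{"type":"array","items":{"type":"number"}},"jaw":{"type":"number"},"squeeze":{"type":"number"}},"required":["xyz","spin"]}

```bash
mkdir -p pics; python3 - <<'E'
from cell import *
import cv2,numpy as np,pickle
s=observe();print(s['time'],s['tool_pos'],s['tool_rot'],s['opening'])
for n in ("top","side","wrist"):
    c=read_camera(n);cv2.imwrite(f"pics/{n}0.png",c["img"][:,:,::-1]);pickle.dump(c,open(f"{n}0.pkl","wb"))
    print(n,c["fx"],c["fy"],c["cx"],c["cy"],[k for k in c]);print(np.round(c["world_from_camera"],3))
E
```

```text
0.0 [ 0.22917828 -0.47217757  0.40406951] [-3.14011359e+00 -2.07636877e-04  4.51764505e-01] 0.09186927783213264
top 529.9973123876832 529.9973123876832 270.4568288173261 205.2427852395786 ['img', 'depth', 'fx', 'fy', 'cx', 'cy', 'world_from_camera']
[[ 0.004  0.994 -0.113  0.421]
 [-1.     0.005  0.011 -0.006]
 [ 0.012  0.113  0.994  1.22 ]
 [ 0.     0.     0.     1.   ]]
side 446.23140973400336 446.23140973400336 276.5323560123493 216.0090848732052 ['img', 'depth', 'fx', 'fy', 'cx', 'cy', 'world_from_camera']
[[-0.853  0.388 -0.349  0.165]
 [-0.522 -0.654  0.548  0.585]
 [-0.016  0.65   0.76   0.852]
 [ 0.     0.     0.     1.   ]]
wrist 306.398847614838 306.398847614838 274.9749388522865 210.25742449131388 ['img', 'depth', 'fx', 'fy', 'cx', 'cy', 'world_from_camera']
[[ 0.436  0.863  0.255  0.298]
 [-0.9    0.419  0.121 -0.438]
 [-0.003 -0.282  0.959  0.383]
 [ 0.     0.     0.     1.   ]]
```

View pics/top0.png

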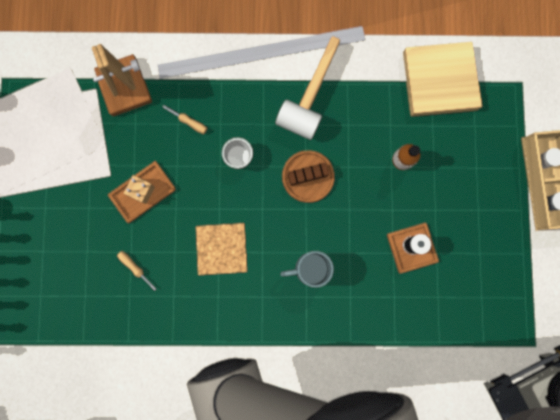

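View pics/side0.png

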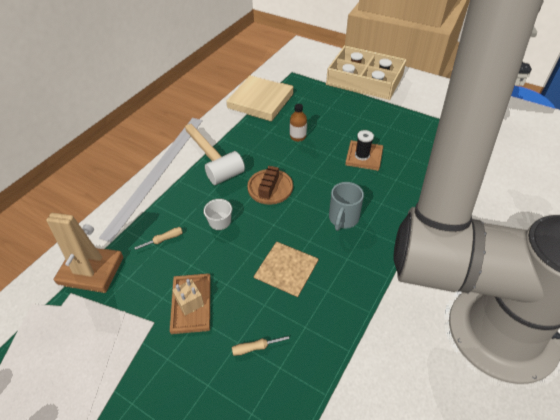

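```bash
cat > h.py <<'E'
import cv2,numpy as np
def ray(c,u,v):
    M=c["world_from_camera"];d=np.array([(u-c["cx"])/c["fx"],-(v-c["cy"])/c["fy"],-1.])
    return M[:3,3],M[:3,:3]@d
def plane(c,u,v,z):
    o,d=ray(c,u,v);return o+d*(z-o[2])/d[2]
def tri(rays):
    A=np.zeros((3,3));b=np.zeros(3)
    for o,d in rays:
        d=d/np.linalg.norm(d);P=np.eye(3)-np.outer(d,d);A+=P;b+=P@o
    p=np.linalg.solve(A,b)
    return p,[np.linalg.norm(np.cross(p-o,d/np.linalg.norm(d))) for o,d in rays]
def hgt(c,m):  # median world height of masked pixels from depth
    v,u=np.nonzero(m&(c["depth"]>0));z=c["depth"][v,u];o=c["world_from_camera"]
    p=np.stack([(u-c["cx"])/c["fx"]*z,-(v-c["cy"])/c["fy"]*z,-z],1)@o[:3,:3].T+o[:3,3]
    return p
def comps(mask,amin):
    n,l,s,ce=cv2.connectedComponentsWithStats(mask.astype(np.uint8))
    return [(l==i,s[i],ce[i]) for i in range(1,n) if s[i][4]>=amin]
E
python3 - <<'E'
from h import *;import pickle
for n in("top","side"):
    c=pickle.load(open(n+"0.pkl","rb"));h=cv2.cvtColor(c["img"],cv2.COLOR_RGB2HSV)
    g=(h[...,0]>60)&(h[...,0]<95)&(h[...,1]>90)
    m=~g
    m=cv2.morphologyEx(m.astype(np.uint8),cv2.MORPH_OPEN,np.ones((3,3)))
    print(n)
    for k,s,ce in comps(m,150):
        if s[4]>6000: continue
        cn=max(cv2.findContours(k.astype(np.uint8),0,1)[0],key=cv2.contourArea)
        (x,y),(w,hh),a=cv2.minAreaRect(cn)
        P=hgt(c,k)
        print(s.tolist(),"rect",round(x,1),round(y,1),round(w,1),round(hh,1),round(a,1),"z12:",plane(c,x,y,.012)[:2].round(4),"medP",np.median(P,0).round(3),"zmax",P[:,2].max().round(3) if len(P) else None)
        if n=="top":
            b=[plane(c,*q,.012)[:2] for q in cv2.boxPoints(((x,y),(w,hh),a))]
            e=[b[1]-b[0],b[2]-b[1]];print("   sides",[(round(np.linalg.norm(q),4),round(np.degrees(np.arctan2(q[1],q[0])),1)) for q in e])
c=pickle.load(open("top0.pkl","rb"))
im=c["img"][:,:,::-1]
t=[cv2.resize(im[y-40:y+40,x-40:x+40],(390,290),interpolation=2) for x,y in((142,190),(310,176),(413,247),(221,249))]
cv2.imwrite("pics/crops.png",np.vstack([np.hstack(t[:2]),np.hstack(t[2:])]))
E
```

```text
top
[163, 105, 45, 29, 371] rect 184.4 118.2 50.2 10.3 31.4 z12: [0.7612 0.182 ] medP [0.754 0.17  0.014] zmax 0.026
   sides [(np.float64(0.0243), np.float64(-29.4)), (np.float64(0.1188), np.float64(-121.5))]
[221, 137, 33, 32, 832] rect 237.0 152.5 31.0 32.0 90.0 z12: [0.6806 0.0583] medP [0.681 0.058 0.007] zmax 0.052
   sides [(np.float64(0.0744), np.float64(-89.6)), (np.float64(0.0732), np.float64(-179.6))]
[392, 144, 29, 26, 577] rect 405.8 156.8 23.3 29.7 45.0 z12: [ 0.6731 -0.3337] medP [ 0.66  -0.317  0.073] zmax 0.118
   sides [(np.float64(0.0709), np.float64(-45.0)), (np.float64(0.0541), np.float64(-136.1))]
[281, 150, 54, 53, 2281] rect 307.5 176.0 52.0 53.0 90.0 z12: [ 0.6264 -0.105 ] medP [ 0.624 -0.105  0.008] zmax 0.046
   sides [(np.float64(0.1232), np.float64(-89.6)), (np.float64(0.1217), np.float64(179.5))]
[108, 161, 68, 63, 2294] rect 141.2 191.3 38.4 61.1 54.6 z12: [0.5886 0.277 ] medP [0.586 0.273 0.008] zmax 0.072
   sides [(np.float64(0.139), np.float64(-53.3)), (np.float64(0.0901), np.float64(-143.9))]
[195, 222, 53, 54, 2591] rect 220.7 248.5 51.1 51.0 86.5
[... 1121 characters left out ...]
.007] zmax 0.043
[329, 182, 35, 48, 1342] rect 345.7 205.7 32.5 48.4 6.3 z12: [ 0.4192 -0.1385] medP [ 0.407 -0.098  0.054] zmax 0.086
[203, 198, 30, 33, 750] rect 219.3 213.1 31.8 29.1 63.4 z12: [0.6792 0.0442] medP [0.678 0.049 0.02 ] zmax 0.047
[135, 227, 48, 22, 340] rect 158.4 238.6 9.6 50.3 67.6 z12: [0.7567 0.184 ] medP [0.751 0.17  0.01 ] zmax 0.021
[254, 242, 65, 55, 2146] rect 285.7 267.7 52.8 44.9 24.0 z12: [0.4535 0.0997] medP [0.455 0.096 0.003] zmax 0.009
[169, 273, 42, 62, 2338] rect 189.5 303.5 61.0 41.0 90.0 z12: [0.5827 0.283 ] medP [0.576 0.288 0.008] zmax 0.069
[231, 336, 58, 20, 480] rect 259.7 343.9 11.9 58.7 76.0 z12: [0.4052 0.2823] medP [0.415 0.293 0.013] zmax 0.022
```

View pics/crops.png

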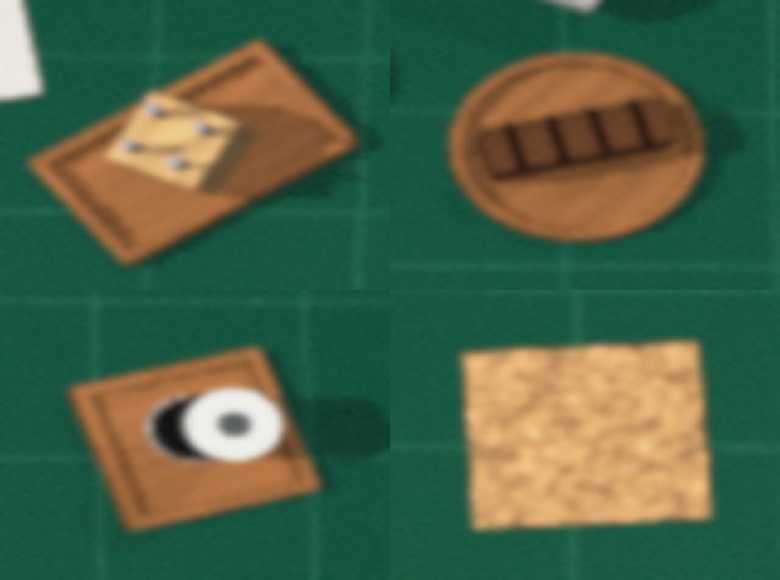

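```bash
python3 - <<'E'
from h import *;import pickle
C={n:pickle.load(open(n+"0.pkl","rb")) for n in("top","side")}
roi={"top":{"reel":(388,222,438,273),"block":(110,163,175,221),"slk":(285,155,333,198)},
"side":{"reel":(346,128,384,172),"block":(170,275,211,330),"slk":(252,165,290,204)}}
for t,z in(("reel",.074),("block",.05),("slk",.038)):
    rays=[]
    for n,c in C.items():
        h=cv2.cvtColor(c["img"],cv2.COLOR_RGB2HSV).astype(int);H,S,V=h[...,0],h[...,1],h[...,2]
        if t=="reel": m=(S<60)&(V>140)
        elif t=="block": m=(V>150)&(H<30)&(S<150)
        else: m=(V<110)&((H<25)|(H>165))
        r=np.zeros_like(m);x0,y0,x1,y1=roi[n][t];r[y0:y1,x0:x1]=1
        m=cv2.morphologyEx((m&r).astype(np.uint8),cv2.MORPH_CLOSE,np.ones((3,3)))
        k,s,ce=max(comps(m,10),key=lambda q:q[1][4])
        cn=max(cv2.findContours(k.astype(np.uint8),0,1)[0],key=cv2.contourArea)
        (x,y),wh,a=cv2.minAreaRect(cn)
        b=np.array([plane(c,*q,z)[:2] for q in cv2.boxPoints(((x,y),wh,a))]);e=[b[1]-b[0],b[2]-b[1]]
        P=hgt(c,k)
        print(t,n,s.tolist(),"cen",ce.round(1),"rect",round(x,1),round(y,1),"world",plane(c,x,y,z).round(4),[(round(np.linalg.norm(q),4),round(np.degrees(np.arctan2(q[1],q[0])),1)) for q in e],"depth z pct",np.percentile(P[:,2],[50,90]).round(3))
        rays.append(ray(c,x,y))
    p,r=tri(rays);print("  tri",p.round(4),np.round(r,4))
c=C["side"];im=c["img"][:,:,::-1]
t=[cv2.resize(im[y-30:y+30,x-35:x+35],(390,334),interpolation=2) for x,y in((190,303),(365,150))]
cv2.imwrite("pics/crops2.png",np.hstack(t))
E
```

```text
reel top [411, 234, 20, 20, 308] cen [420.4 243.7] rect 420.5 243.5 world [ 0.4693 -0.3442  0.074 ] [(np.float64(0.0414), np.float64(-89.7)), (np.float64(0.0411), np.float64(178.3))] depth z pct [0.075 0.078]
reel side [358, 130, 16, 12, 142] cen [365.2 135.5] rect 365.5 135.5 world [ 0.4654 -0.3424  0.074 ] [(np.float64(0.0408), np.float64(-149.7)), (np.float64(0.0465), np.float64(113.5))] depth z pct [0.072 0.074]
  tri [ 0.4681 -0.3458  0.0706] [0.0015 0.0015]
block top [123, 172, 28, 31, 489] cen [136.3 188.3] rect 136.7 185.6 world [0.5961 0.2784 0.05  ] [(np.float64(0.0606), np.float64(-24.6)), (np.float64(0.0524), np.float64(-116.3))] depth z pct [0.051 0.057]
block side [170, 275, 39, 55, 1604] cen [189.  304.9] rect 189.0 302.0 world [0.5669 0.2945 0.05  ] [(np.float64(0.0813), np.float64(-149.1)), (np.float64(0.1252), np.float64(127.2))] depth z pct [0.011 0.05 ]
  tri [0.5947 0.2835 0.0105] [0.0084 0.0084]
slk top [286, 163, 47, 23, 678] cen [309.7 174.3] rect 309.6 174.5 world [ 0.6255 -0.1077  0.038 ] [(np.float64(0.107), np.float64(-75.5)), (np.float64(0.0372), np.float64(-166.6))] depth z pct [0.038 0.041]
slk side [259, 166, 26, 33, 467] cen [269.1 181.8] rect 268.5 182.2 world [ 0.6167 -0.0887  0.038 ] [(np.float64(0.1162), np.float64(-79.1)), (np.float64(0.0515), np.float64(171.8))] depth z pct [0.035 0.038]
  tri [ 0.6303 -0.1096  0.0129] [0.0004 0.0004]
```

View pics/crops2.png

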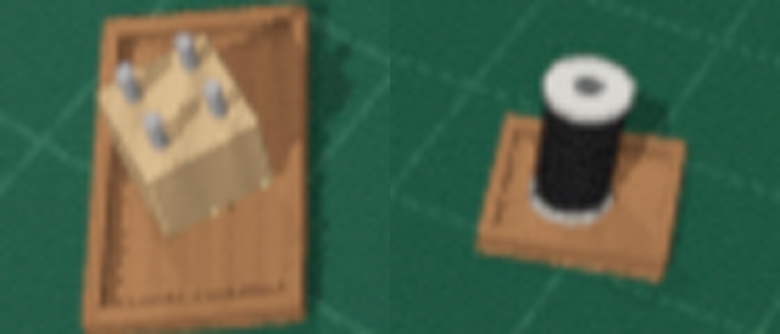

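Call:
arm_command:
  xyz:
    - [28,26,-5]
    - [28,26,-5]
    - [28,26,-5]
    - [28,26,-5]
    - [28,26,-5]
    - [28,26,-5]
    - [28,26,-5]
    - [28,26,-5]
    - [28,26,-5]
    - [28,26,-5]
    - [28,26,-5]
    - [28,26,-5]
    - [28,26,-5]
    - [28,26,-5]
    - [0,0,0]
    - [0,0,0]
  spin: [5.6,5.6,5.6,5.6,5.6,5.6,5.6,5.6,5.6,5.6,5.6,5.6,5.6,5.6,0,0]
  jaw: 1
  squeeze: 20

```text
time: 1.75
tool_pos: [0.6213, -0.1077, 0.3339]
tool_rot: [-3.14, -0.001, 1.821]
contact_force: [0.1, 0.0, 0.4]
opening: 0.0918
grip_force: 0.0
```

```bash
cat > snap.py <<'E'
from cell import *;import cv2,pickle,sys,numpy as np
n=sys.argv[1];c=read_camera("wrist");pickle.dump(c,open(n+".pkl","wb"));cv2.imwrite(f"pics/{n}.png",c["img"][:,:,::-1])
s=observe();print(s["time"],np.round(s["tool_pos"],4),np.degrees(s["tool_rot"]).round(1),s["opening"])
E
python3 snap.py w1
```

```text
1.8 [ 0.6209 -0.1085  0.3343] [-179.9   -0.   104.2] 0.09186849297226105
```

View pics/w1.png

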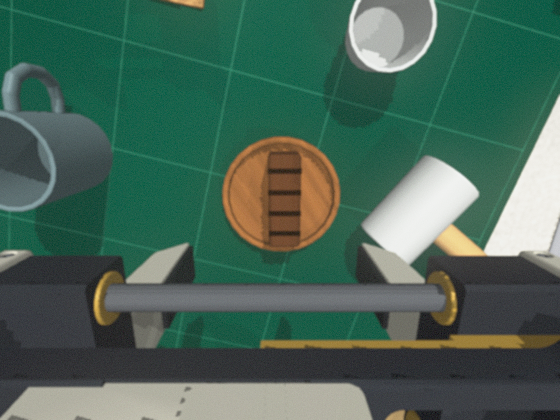

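```bash
python3 - <<'E'
from h import *;import pickle
c=pickle.load(open("w1.pkl","rb"));T=pickle.load(open("top0.pkl","rb"))
h=cv2.cvtColor(c["img"],cv2.COLOR_RGB2HSV).astype(int)
g=cv2.cvtColor(c["img"],cv2.COLOR_RGB2GRAY)
m=(h[...,2]<125)&((h[...,0]<25)|(h[...,0]>165));r=np.zeros_like(m);r[146:252,258:312]=1;m=m&r
m=cv2.morphologyEx(m.astype(np.uint8),cv2.MORPH_CLOSE,np.ones((5,5)))
k,s,ce=max(comps(m,10),key=lambda q:q[1][4])
cn=max(cv2.findContours(k.astype(np.uint8),0,1)[0],key=cv2.contourArea);R=cv2.minAreaRect(cn)
print(s,R)
P=hgt(c,k);top=P[P[:,2]>.03];print("z pct",np.percentile(P[:,2],[10,50,90]).round(4))
for z in(.036,.038,.04):
  b=np.array([plane(c,*q,z)[:2] for q in cv2.boxPoints(R)]);e=[b[1]-b[0],b[2]-b[1]]
  print(z,plane(c,*R[0],z).round(4),[(np.linalg.norm(q).round(4),np.degrees(np.arctan2(q[1],q[0])).round(1)) for q in e])
print("tri with top cam",tri([ray(c,*R[0]),ray(T,309.6,174.5)]))
# dish
nb=~((h[...,0]>60)&(h[...,0]<95)&(h[...,1]>90));d=cv2.morphologyEx(nb.astype(np.uint8),cv2.MORPH_OPEN,np.ones((3,3)))
for k,s,ce in comps(d,2000):
    if s[0]<281<s[0]+s[2] and s[1]<194<s[1]+s[3]:
        cn=max(cv2.findContours(k.astype(np.uint8),0,1)[0],key=cv2.contourArea)
        E=cv2.fitEllipse(cn);print("dish",s,E,plane(c,*E[0],.012).round(4))
        print("tri",tri([ray(c,*E[0]),ray(T,307.5,176)]))
E
```

```text
[ 258  146   50  105 3699] ((282.5, 198.0), (104.0, 49.0), 90.0)
z pct [0.0036 0.0368 0.0379]
0.036 [ 0.6258 -0.0983  0.036 ] [(np.float64(0.0435), np.float64(14.3)), (np.float64(0.1), np.float64(-74.0))]
0.038 [ 0.6257 -0.0978  0.038 ] [(np.float64(0.0432), np.float64(14.3)), (np.float64(0.0993), np.float64(-74.0))]
0.04 [ 0.6255 -0.0973  0.04  ] [(np.float64(0.0429), np.float64(14.3)), (np.float64(0.0986), np.float64(-74.0))]
tri with top cam (array([ 0.63186314, -0.11063015, -0.01087649]), [np.float64(0.0023483183878772315), np.float64(0.002348318387877282)])
dish [    0    94   560   326 95899] ((328.5489196777344, 303.45892333984375), (285.46112060546875, 654.6034545898438), 80.39395141601562) [ 0.709  -0.2092  0.012 ]
tri (array([ 0.60683108, -0.07929084,  0.24301394]), [np.float64(0.020630534024337094), np.float64(0.020630534024337118)])
dish [  221   136   120   117 11032] ((280.7857360839844, 193.71176147460938), (116.08595275878906, 119.15296173095703), 82.23004150390625) [ 0.6251 -0.1001  0.012 ]
tri (array([ 0.62812958, -0.10552547, -0.00741504]), [np.float64(0.0018924349766979772), np.float64(0.0018924349766979442)])
```

```bash
cat >> h.py <<'E'
def topface(c,roi,zlo,zhi):
    m=np.zeros(c["depth"].shape,bool);x0,y0,x1,y1=roi;m[y0:y1,x0:x1]=1
    v,u=np.nonzero(m&(c["depth"]>0));P=hgt(c,m);ok=(P[:,2]>zlo)&(P[:,2]<zhi)
    k=np.zeros(m.shape,np.uint8);k[v[ok],u[ok]]=1
    k=cv2.morphologyEx(k,cv2.MORPH_CLOSE,np.ones((3,3)));k,s,ce=max(comps(k,5),key=lambda q:q[1][4])
    cn=max(cv2.findContours(k.astype(np.uint8),0,1)[0],key=cv2.contourArea)
    z=np.median(P[ok][:,2]);Q=np.array([plane(c,*q[0],z)[:2] for q in cn],np.float32)
    R=cv2.minAreaRect(Q);b=cv2.boxPoints(R);e=[b[1]-b[0],b[2]-b[1]]
    print("px",ce.round(1),"z",z.round(4),"world",np.round(R[0],4),[(np.linalg.norm(q).round(4),np.degrees(np.arctan2(q[1],q[0])).round(1)) for q in e])
    return ce
E
python3 - <<'E'
from h import *;import pickle
c=pickle.load(open("w1.pkl","rb"));T=pickle.load(open("top0.pkl","rb"));S=pickle.load(open("side0.pkl","rb"))
def go(l,z0,z1):
    r=[]
    for cam,roi in l: r.append(ray(cam,*topface(cam,roi,z0,z1)))
    p,e=tri(r);print("   tri",p.round(4),np.round(e,4))
print("slicker");go([(c,(255,140,315,255)),(T,(285,155,333,198)),(S,(252,165,290,204))],.030,.046)
print("block");go([(T,(110,163,175,221)),(S,(170,275,211,330))],.043,.056)
print("reel");go([(T,(388,222,438,273)),(S,(346,128,384,172))],.066,.085)
E
```

```text
slicker
px [283.7 199.4] z 0.037 world [ 0.6279 -0.1015] [(np.float32(0.0886), np.float32(-75.2)), (np.float32(0.0305), np.float32(14.8))]
px [308.  173.2] z 0.0389 world [ 0.6287 -0.1036] [(np.float32(0.0904), np.float32(-75.5)), (np.float32(0.031), np.float32(14.5))]
px [268.  179.4] z 0.0362 world [ 0.6249 -0.0993] [(np.float32(0.0954), np.float32(-75.3)), (np.float32(0.0327), np.float32(14.7))]
   tri [ 0.6286 -0.1032  0.0292] [0.0023 0.002  0.001 ]
block
px [137.4 188.7] z 0.0509 world [0.5892 0.2765] [(np.float32(0.0456), np.float32(-26.2)), (np.float32(0.0477), np.float32(63.8))]
px [186.4 293.3] z 0.0484 world [0.5858 0.2796] [(np.float32(0.0489), np.float32(-25.6)), (np.float32(0.0458), np.float32(64.4))]
   tri [0.5897 0.2782 0.0413] [0.0008 0.0008]
reel
px [420.3 244. ] z 0.0752 world [ 0.4682 -0.3438] [(np.float32(0.0415), np.float32(-89.8)), (np.float32(0.0389), np.float32(0.2))]
px [365.1 136.4] z 0.0725 world [ 0.4655 -0.3401] [(np.float32(0.0472), np.float32(-65.3)), (np.float32(0.0376), np.float32(24.7))]
   tri [ 0.4679 -0.3458  0.0674] [0.0006 0.0006]
```

Call:
arm_command:
  xyz:
    - [7,6,-15]
    - [0,0,-25]
    - [0,0,-25]
    - [0,0,-25]
    - [0,0,-25]
    - [0,0,-15]
    - [0,0,-8]
    - [0,0,0]
    - [0,0,0]
  spin: [0.8,0,0,0,0,0,0,0,0]
  jaw: 0.3

```text
time: 2.7
tool_pos: [0.6286, -0.1026, 0.1976]
tool_rot: [3.14, 0.001, 1.834]
contact_force: [0.2, 0.0, 0.5]
opening: 0.0595
grip_force: 0.0
```

Call:
arm_command:
  xyz:
    - [0,0,0]
    - [0,0,0]
    - [0,0,0]
    - [0,0,0]
    - [0,0,0]
    - [0,0,0]
    - [0,0,0]
    - [0,0,0]
  spin: [0,0,0,0,0,0,0,0]
  jaw: -1
  squeeze: 20

```text
time: 3.5
tool_pos: [0.6283, -0.1023, 0.197]
tool_rot: [3.141, 0.0, 1.834]
contact_force: [-2.1, 0.7, 3.8]
opening: 0.0298
grip_force: 20.0
```

Call:
arm_command:
  xyz:
    - [0,0,15]
    - [0,0,30]
    - [0,0,35]
    - [0,0,40]
    - [-21,24,0]
    - [-22,25,0]
    - [-21,24,0]
    - [-22,25,0]
    - [-21,24,0]
    - [-22,25,0]
    - [-21,24,0]
    - [-22,25,0]
    - [0,0,0]
  spin: [0,0,0,0,0,0,0,0,0,0,0,0,0]

```text
time: 4.8
tool_pos: [0.4537, 0.0958, 0.3173]
tool_rot: [-3.14, -0.001, 1.837]
contact_force: [0.5, -1.3, -1.4]
opening: 0.03
grip_force: 20.0
```

Call:
arm_command:
  xyz:
    - [0,0,-35]
    - [0,0,-35]
    - [0,0,-25]
    - [0,0,-15]
    - [0,0,-6]
    - [0,0,-3]
    - [0,0,0]
    - [0,0,0]
  spin: [0,0,0,0,0,0,0,0]

```text
time: 5.6
tool_pos: [0.4567, 0.0936, 0.1986]
tool_rot: [3.14, 0.0, 1.834]
contact_force: [1.1, 0.3, -1.5]
opening: 0.0298
grip_force: 20.0
```

Call:
arm_command:
  xyz:
    - [0,0,-1]
    - [0,0,0]
    - [0,0,0]
    - [0,0,0]
    - [0,0,0]
    - [0,0,0]
  spin: [0,0,0,0,0,0]
  jaw: 0.3

```text
time: 6.2
tool_pos: [0.4562, 0.0937, 0.1968]
tool_rot: [3.141, 0.0, 1.834]
contact_force: [0.7, 0.9, -0.0]
opening: 0.0598
grip_force: 0.0
```

Call:
arm_command:
  xyz:
    - [0,0,15]
    - [0,0,30]
    - [0,0,40]
    - [0,0,45]
    - [0,0,20]
    - [0,0,0]
  spin: [0,0,0,0,0,0]

```text
time: 6.8
tool_pos: [0.4568, 0.0937, 0.3498]
tool_rot: [3.135, 0.002, 1.834]
contact_force: [0.5, -0.5, -0.1]
opening: 0.0599
grip_force: 0.0
```

Call:
arm_command:
  xyz:
    - [1,-36,0]
    - [1,-36,0]
    - [1,-36,0]
    - [1,-37,0]
    - [1,-37,0]
    - [1,-37,0]
    - [1,-37,0]
    - [1,-37,0]
    - [1,-37,0]
    - [1,-36,0]
    - [0,-36,0]
    - [0,-36,0]
    - [0,0,0]
    - [0,0,0]
  spin: [0,0,0,0,0,0,0,0,0,0,0,0,0,0]
  jaw: 0.5

```text
time: 8.2
tool_pos: [0.4658, -0.3446, 0.3449]
tool_rot: [-3.14, -0.003, 1.833]
contact_force: [-0.4, -1.1, -0.2]
opening: 0.069
grip_force: 0.0
```

```bash
python3 snap.py w2
```

```text
8.25 [ 0.466  -0.3438  0.3453] [-179.9   -0.2  105.1] 0.06896065745536596
```

View pics/w2.png

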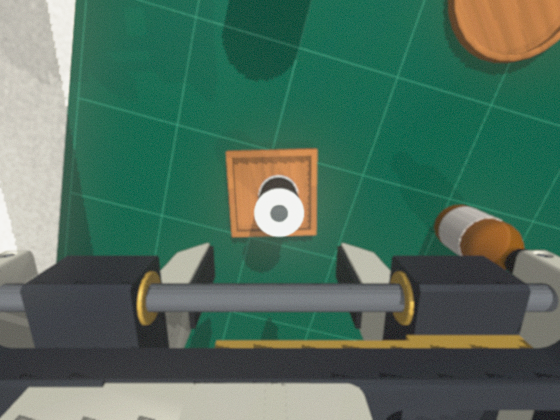

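```bash
python3 - <<'E'
from h import *;import pickle
c=pickle.load(open("w2.pkl","rb"));T=pickle.load(open("top0.pkl","rb"))
a=topface(c,(225,150,320,240),.06,.09)
print("reel tri",tri([ray(c,*a),ray(T,420.3,244)])[0].round(4))
h=cv2.cvtColor(c["img"],cv2.COLOR_RGB2HSV);g=(h[...,0]>60)&(h[...,0]<95)&(h[...,1]>90)
for k,s,ce in comps(cv2.morphologyEx((~g).astype(np.uint8),cv2.MORPH_OPEN,np.ones((3,3))),2000):
    if 215<s[0]<235: 
        cn=max(cv2.findContours(k.astype(np.uint8),0,1)[0],key=cv2.contourArea)
        Q=np.array([plane(c,*q[0],.012)[:2] for q in cn],np.float32);print("tray",cv2.minAreaRect(Q))
E
```

```text
px [278.1 211.8] z 0.0731 world [ 0.4675 -0.3417] [(np.float32(0.0422), np.float32(-30.2)), (np.float32(0.042), np.float32(59.8))]
reel tri [ 0.468  -0.3433  0.0705]
tray ((0.4623156189918518, -0.3432610034942627), (0.09519412368535995, 0.0989786684513092), 16.603357315063477)
```

Call:
arm_command:
  xyz:
    - [2,1,-15]
    - [0,0,-30]
    - [0,0,-30]
    - [0,0,-30]
    - [0,0,-25]
    - [0,0,-12]
    - [0,0,-4]
    - [0,0,0]
  spin: [0,0,0,0,0,0,0,0]

```text
time: 9.05
tool_pos: [0.4685, -0.3429, 0.201]
tool_rot: [3.141, -0.0, 1.835]
contact_force: [1.1, -0.3, -0.3]
opening: 0.0688
grip_force: 0.0
```

Call:
arm_command:
  xyz:
    - [0,0,0]
    - [0,0,0]
    - [0,0,0]
    - [0,0,0]
    - [0,0,0]
    - [0,0,0]
    - [0,0,0]
    - [0,0,0]
  spin: [0,0,0,0,0,0,0,0]
  jaw: -1
  squeeze: 15

```text
time: 9.85
tool_pos: [0.4683, -0.3434, 0.2013]
tool_rot: [3.141, 0.001, 1.834]
contact_force: [-1.5, 1.3, 6.3]
opening: 0.0417
grip_force: 15.0
```

Call:
arm_command:
  xyz:
    - [0,0,10]
    - [0,0,30]
    - [0,0,40]
    - [0,0,40]
    - [16,24,0]
    - [16,24,0]
    - [16,24,0]
    - [16,24,0]
    - [16,24,0]
    - [16,24,0]
    - [16,24,0]
    - [16,24,0]
    - [15,24,0]
    - [15,24,0]
    - [0,0,0]
    - [0,0,0]
  spin: [0,0,0,0,0,0,0,0,0,0,0,0,0,0,0,0]

```text
time: 11.45
tool_pos: [0.6262, -0.1029, 0.3206]
tool_rot: [-3.141, -0.0, 1.836]
contact_force: [0.5, 0.4, -1.1]
opening: 0.0414
grip_force: 15.0
```

Call:
arm_command:
  xyz:
    - [0,0,-30]
    - [0,0,-35]
    - [0,0,-25]
    - [0,0,-15]
    - [0,0,-7]
    - [0,0,-4]
    - [0,0,-2]
    - [0,0,0]
    - [0,0,0]
  spin: [0,0,0,0,0,0,0,0,0]

```text
time: 12.35
tool_pos: [0.6265, -0.1034, 0.2037]
tool_rot: [3.14, 0.001, 1.834]
contact_force: [0.1, 0.2, -1.1]
opening: 0.0418
grip_force: 15.0
```

Call:
arm_command:
  xyz:
    - [0,0,-1]
    - [0,0,-1]
    - [0,0,0]
  spin: [0,0,0]

```text
time: 12.65
tool_pos: [0.6264, -0.1033, 0.2013]
tool_rot: [3.141, 0.0, 1.834]
contact_force: [-1.2, 0.8, 2.8]
opening: 0.0419
grip_force: 15.0
```

Call:
arm_command:
  xyz:
    - [0,0,0]
    - [0,0,0]
    - [0,0,0]
    - [0,0,0]
    - [0,0,0]
    - [0,0,0]
  spin: [0,0,0,0,0,0]
  jaw: 0.5

```text
time: 13.25
tool_pos: [0.6262, -0.1033, 0.2007]
tool_rot: [3.142, -0.0, 1.834]
contact_force: [0.2, -0.6, -0.3]
opening: 0.0687
grip_force: 0.0
```

Call:
arm_command:
  xyz:
    - [0,0,15]
    - [0,0,30]
    - [0,0,40]
    - [0,0,40]
    - [0,0,20]
    - [0,0,0]
  spin: [0,0,0,0,0,0]

```text
time: 13.85
tool_pos: [0.6267, -0.1034, 0.351]
tool_rot: [3.134, 0.005, 1.834]
contact_force: [0.1, -0.0, -0.2]
opening: 0.069
grip_force: 0.0
```

```bash
python3 snap.py w3; python3 - <<'E'
from h import *;import pickle
topface(pickle.load(open("w3.pkl","rb")),(200,100,360,250),.06,.09)
E
```

```text
13.9 [ 0.6263 -0.1033  0.3482] [1.798e+02 1.000e-01 1.051e+02] 0.06860369731480662
px [271.9 207.8] z 0.073 world [ 0.6258 -0.1015] [(np.float32(0.0416), np.float32(-29.8)), (np.float32(0.0417), np.float32(60.2))]
```

View pics/w3.png

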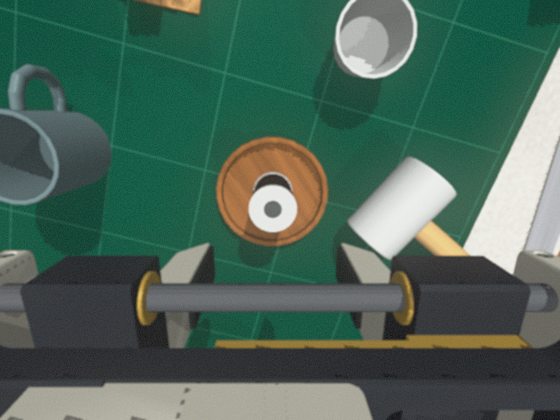

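Call:
arm_command:
  xyz:
    - [-4,34,0]
    - [-3,35,0]
    - [-4,34,0]
    - [-3,35,0]
    - [-4,35,0]
    - [-3,35,0]
    - [-4,35,0]
    - [-3,35,0]
    - [-4,35,0]
    - [-3,34,0]
    - [-3,34,0]
    - [0,0,0]
    - [0,0,0]
  spin: [-3.7,-3.8,-3.7,-3.8,-3.7,-3.7,-3.8,-3.7,-3.7,-3.7,-3.7,0,0]
  jaw: 0.7

```text
time: 15.2
tool_pos: [0.5877, 0.2782, 0.3441]
tool_rot: [-3.14, 0.002, 1.121]
contact_force: [-0.0, -0.7, 0.5]
opening: 0.0783
grip_force: 0.0
```

```bash
python3 snap.py w4; python3 - <<'E'
from h import *;import pickle
c=pickle.load(open("w4.pkl","rb"));T=pickle.load(open("top0.pkl","rb"))
a=topface(c,(200,100,360,250),.043,.057)
print("tri",tri([ray(c,*a),ray(T,137.4,188.7)])[0].round(4))
h=cv2.cvtColor(c["img"],cv2.COLOR_RGB2HSV);g=(h[...,0]>60)&(h[...,0]<95)&(h[...,1]>90)
for k,s,ce in comps(cv2.morphologyEx((~g).astype(np.uint8),cv2.MORPH_OPEN,np.ones((3,3))),2000):
        cn=max(cv2.findContours(k.astype(np.uint8),0,1)[0],key=cv2.contourArea)
        Q=np.array([plane(c,*q[0],.012)[:2] for q in cn],np.float32);print(s,cv2.minAreaRect(Q))
E
```

```text
15.25 [0.588  0.2773 0.3445] [-1.799e+02  1.000e-01  6.410e+01] 0.0778659161596865
px [276.4 201.6] z 0.049 world [0.5893 0.2811] [(np.float32(0.0456), np.float32(-25.8)), (np.float32(0.046), np.float32(64.2))]
tri [0.5896 0.2794 0.0404]
[  197     0   222   112 12847] ((0.6695246696472168, 0.3845781087875366), (0.09293457120656967, 0.19451625645160675), 64.15287780761719)
[  413     0   147   212 14755] ((0.8545405864715576, 0.2639863193035126), (0.11104010790586472, 0.23959662020206451), 21.071826934814453)
[  202   130   148   125 10140] ((0.5873363018035889, 0.2789362668991089), (0.08453144133090973, 0.13576047122478485), 36.38737487792969)
[    0   148   560   272 87197] ((0.5353450775146484, 0.16219685971736908), (0.3530464768409729, 0.7412735223770142), 64.34957885742188)
```

View pics/w4.png

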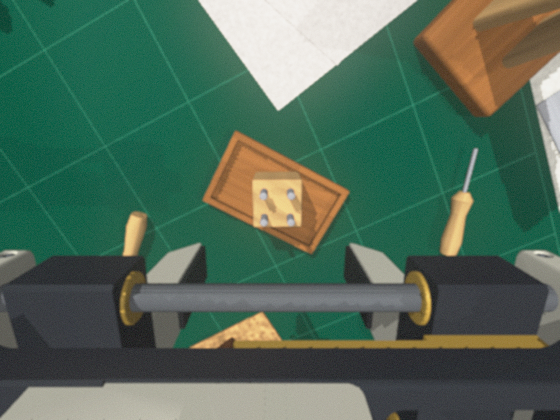

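Call:
arm_command:
  xyz:
    - [1,2,-15]
    - [0,0,-30]
    - [0,0,-30]
    - [0,0,-30]
    - [0,0,-25]
    - [0,0,-14]
    - [0,0,-6]
    - [0,0,0]
  spin: [0,0,0,0,0,0,0,0]

```text
time: 16.05
tool_pos: [0.5894, 0.2791, 0.1951]
tool_rot: [-3.141, 0.001, 1.118]
contact_force: [-0.3, 0.4, 0.2]
opening: 0.0784
grip_force: 0.0
```

Call:
arm_command:
  xyz:
    - [0,0,0]
    - [0,0,0]
    - [0,0,0]
    - [0,0,0]
    - [0,0,0]
    - [0,0,0]
    - [0,0,0]
    - [0,0,0]
  spin: [0,0,0,0,0,0,0,0]
  jaw: -1
  squeeze: 20

```text
time: 16.85
tool_pos: [0.5893, 0.2797, 0.1963]
tool_rot: [3.141, -0.0, 1.119]
contact_force: [-1.4, 0.4, 5.5]
opening: 0.0458
grip_force: 20.0
```

Call:
arm_command:
  xyz:
    - [0,0,15]
    - [0,0,35]
    - [0,0,40]
    - [0,0,40]
    - [-8,-39,0]
    - [-8,-39,0]
    - [-8,-39,0]
    - [-8,-39,0]
    - [-8,-39,0]
    - [-8,-39,0]
    - [-8,-39,0]
    - [-8,-39,0]
    - [-8,-39,0]
    - [-8,-39,0]
    - [-8,-39,0]
    - [-8,-39,0]
    - [-8,-39,0]
    - [-8,-39,0]
    - [-8,-39,0]
    - [-7,-38,0]
  spin: [0,0,0,0,2.7,2.7,2.7,2.7,2.7,2.7,2.7,2.7,2.7,2.7,2.7,2.7,2.7,2.7,2.7,2.7]

```text
time: 18.85
tool_pos: [0.4615, -0.3449, 0.3263]
tool_rot: [3.141, 0.0, 1.874]
contact_force: [1.5, -0.1, -0.3]
opening: 0.0457
grip_force: 20.0
```

Call:
arm_command:
  xyz:
    - [0,0,0]
    - [0,0,0]
  spin: [0,0]

```text
time: 19.05
tool_pos: [0.4618, -0.3438, 0.3258]
tool_rot: [3.142, -0.001, 1.87]
contact_force: [-0.0, 1.4, -1.3]
opening: 0.0459
grip_force: 20.0
```

Lower 130 to the same floor height, release, rise.

Call:
arm_command:
  xyz:
    - [0,0,-30]
    - [0,0,-35]
    - [0,0,-30]
    - [0,0,-20]
    - [0,0,-8]
    - [0,0,-4]
    - [0,0,-2]
    - [0,0,-1]
    - [0,0,0]
    - [0,0,0]
  spin: [0,0,0,0,0,0,0,0,0,0]

```text
time: 20.05
tool_pos: [0.4624, -0.3435, 0.1964]
tool_rot: [3.141, 0.001, 1.872]
contact_force: [-0.1, -0.2, -1.3]
opening: 0.0459
grip_force: 20.0
```

Call:
arm_command:
  xyz:
    - [0,0,0]
    - [0,0,0]
    - [0,0,0]
    - [0,0,0]
    - [0,0,0]
    - [0,0,0]
  spin: [0,0,0,0,0,0]
  jaw: 0.6

```text
time: 20.65
tool_pos: [0.4622, -0.3433, 0.1957]
tool_rot: [3.141, 0.0, 1.872]
contact_force: [0.5, 1.1, -0.1]
opening: 0.0734
grip_force: 0.0
```

Call:
arm_command:
  xyz:
    - [0,0,15]
    - [0,0,30]
    - [0,0,40]
    - [0,0,40]
    - [0,0,20]
    - [0,0,0]
  spin: [0,0,0,0,0,0]

```text
time: 21.25
tool_pos: [0.4627, -0.3437, 0.3444]
tool_rot: [3.138, 0.006, 1.873]
contact_force: [-0.4, -0.0, -0.3]
opening: 0.0734
grip_force: 0.0
```

```bash
python3 snap.py w5; python3 - <<'E'
from h import *;import pickle
topface(pickle.load(open("w5.pkl","rb")),(200,100,360,250),.043,.057)
E
```

```text
21.3 [ 0.4623 -0.3434  0.342 ] [179.9   0.2 107.3] 0.0733994268715222
px [273.2 202.6] z 0.049 world [ 0.4619 -0.3425] [(np.float32(0.0462), np.float32(-72.8)), (np.float32(0.0457), np.float32(17.2))]
```

View pics/w5.png

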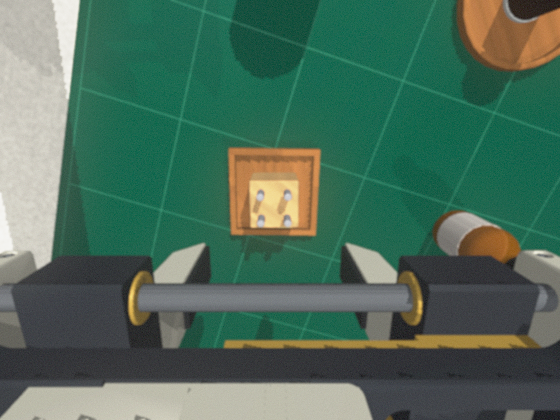

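The block sits upright and centred in the square tray (273,203). Now back to the slicker on the mat.

Call:
arm_command:
  xyz:
    - [0,36,0]
    - [-1,36,0]
    - [0,36,0]
    - [-1,37,0]
    - [0,37,0]
    - [-1,37,0]
    - [0,37,0]
    - [-1,37,0]
    - [0,36,0]
    - [-1,36,0]
    - [0,36,0]
    - [-1,36,0]
    - [0,0,0]
    - [0,0,0]
  spin: [-2.2,0,0,0,0,0,0,0,0,0,0,0,0,0]
  jaw: 0.5

```text
time: 22.7
tool_pos: [0.4558, 0.0942, 0.3394]
tool_rot: [-3.139, -0.0, 1.836]
contact_force: [-0.9, -0.5, -0.3]
opening: 0.0689
grip_force: 0.0
```

```bash
python3 snap.py w6; python3 - <<'E'
from h import *;import pickle
topface(pickle.load(open("w6.pkl","rb")),(200,100,360,250),.030,.046)
E
```

```text
22.75 [0.456  0.0934 0.3397] [-179.9   -0.   105.1] 0.06865738863974201
px [276.4 202.3] z 0.037 world [0.4568 0.0944] [(np.float32(0.0891), np.float32(-75.6)), (np.float32(0.0299), np.float32(14.4))]
```

Call:
arm_command:
  xyz:
    - [1,0,-15]
    - [0,0,-30]
    - [0,0,-30]
    - [0,0,-30]
    - [0,0,-23]
    - [0,0,-11]
    - [0,0,-5]
    - [0,0,0]
  spin: [0,0,0,0,0,0,0,0]

```text
time: 23.55
tool_pos: [0.4574, 0.0932, 0.1967]
tool_rot: [-3.141, -0.0, 1.833]
contact_force: [-0.6, 0.3, 1.2]
opening: 0.0687
grip_force: 0.0
```

Call:
arm_command:
  xyz:
    - [0,0,0]
    - [0,0,0]
    - [0,0,0]
    - [0,0,0]
    - [0,0,0]
    - [0,0,0]
    - [0,0,0]
    - [0,0,0]
  spin: [0,0,0,0,0,0,0,0]
  jaw: -1

```text
time: 24.35
tool_pos: [0.4572, 0.0937, 0.1969]
tool_rot: [3.141, 0.0, 1.834]
contact_force: [-0.3, -0.6, 3.9]
opening: 0.0301
grip_force: 20.0
```

Call:
arm_command:
  xyz:
    - [0,0,15]
    - [0,0,30]
    - [0,0,35]
    - [0,0,40]
    - [16,23,0]
    - [16,23,0]
    - [16,23,0]
    - [16,23,0]
    - [17,23,0]
    - [17,23,0]
    - [17,23,0]
    - [17,23,0]
    - [0,0,0]
    - [0,0,0]
  spin: [0,0,0,0,2.7,2.7,2.7,2.7,2.7,2.7,2.7,2.6,0,0]

```text
time: 25.75
tool_pos: [0.589, 0.2778, 0.3156]
tool_rot: [-3.14, -0.0, 2.21]
contact_force: [-0.7, 0.2, -0.7]
opening: 0.0299
grip_force: 20.0
```

Call:
arm_command:
  xyz:
    - [0,0,-30]
    - [0,0,-35]
    - [0,0,-25]
    - [0,0,-17]
    - [0,0,-8]
    - [0,0,-3]
    - [0,0,-1]
    - [0,0,-1]
    - [0,0,0]
  spin: [0,0,0,0,0,0,0,0,0]

```text
time: 26.65
tool_pos: [0.5894, 0.2777, 0.1977]
tool_rot: [3.14, 0.001, 2.209]
contact_force: [-0.4, -0.3, -0.6]
opening: 0.0294
grip_force: 20.0
```

Call:
arm_command:
  xyz:
    - [0,0,0]
    - [0,0,0]
    - [0,0,0]
    - [0,0,0]
    - [0,0,0]
    - [0,0,0]
  spin: [0,0,0,0,0,0]
  jaw: 0.3

```text
time: 27.25
tool_pos: [0.5892, 0.2777, 0.1967]
tool_rot: [3.142, 0.0, 2.209]
contact_force: [-0.1, 0.6, 0.3]
opening: 0.0593
grip_force: 0.0
```

Call:
arm_command:
  xyz:
    - [0,0,15]
    - [0,0,30]
    - [0,0,40]
    - [0,0,40]
    - [0,0,20]
    - [0,0,0]
  spin: [0,0,0,0,0,0]

```text
time: 27.85
tool_pos: [0.5896, 0.2779, 0.3471]
tool_rot: [3.133, 0.003, 2.209]
contact_force: [0.4, 0.0, -0.1]
opening: 0.06
grip_force: 0.0
```

```bash
python3 snap.py w7; python3 - <<'E'
from h import *;import pickle
topface(pickle.load(open("w7.pkl","rb")),(200,100,360,250),.030,.046)
E
```

```text
27.9 [0.5892 0.2777 0.3443] [1.798e+02 1.000e-01 1.266e+02] 0.059882102335533705
px [271.8 198.5] z 0.037 world [0.5891 0.2786] [(np.float32(0.0888), np.float32(-54.2)), (np.float32(0.0305), np.float32(35.8))]
```

View pics/w7.png

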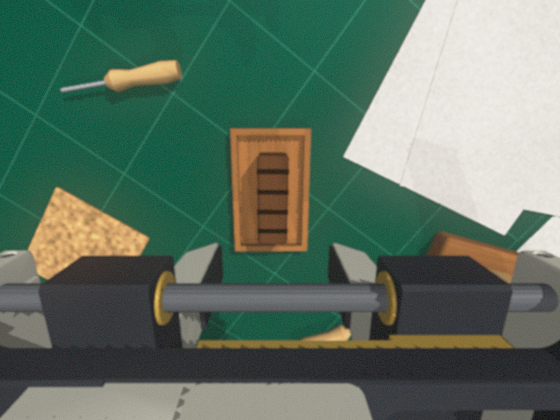

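The slicker lies flat, centred and lengthwise in the long tray: slicker centre about (272,199), tray centre about (271,190). The offset comes from the height difference. All three tools are placed.

```bash
python3 -c "
from cell import *
print(hand_in())"
```

```text
the job is handed in; nothing more can be done
None
```

All three tools are in their own holders, each measured within about 3 mm of centre, with the slicker set down on the cork mat on the way; the job is handed in at about 28 s of the 106 s allowed, but no verdict came back.

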